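# Park the print squeegee behind the arm-rest post

### The arm

A 6-joint arm with a two-finger parallel gripper is mounted at the origin on the work surface. World frame = base frame: x ahead of the robot, y to its left, z up, the work surface at z = 0. Lengths are in m, angles in rad, forces in N, time in s.
With the tool pointing down it reaches from about 0.375 to 0.925 m from the base axis. Payload 5.7 kg.
Tool frame: the origin (TCP) lies midway between the tips of the shut fingers; the grasp point (between the pads) lies ctrl.grip_point_offset behind it (ctrl.grip_point_offset is the distance from the TCP to the grasp point, in m); z points along the fingers, y is the line along which they close (so a half turn about z gives the same grasp; the last joint's range is limited). The gripper opens to 85 mm and grips with 20 to 120 N. Pads are 22 mm wide; open, the fingers measure 114 mm over their backs; the gripper's body (76 mm by 85 mm) begins 54 mm behind the grasp point. The pads swing forward as they close: fully open they stand 13 mm farther back than shut.
Start: joints at [-1.457, 0.359, 1.51, -0, 1.272, -0.115], TCP at [0.136, -0.584, 0.231] pointing down, gripper open.
Joint ranges: [-2.97, 2.97], [-1.01, 2.36], [0.21, 2.38], [-0.96, 4.11], [0.2, 2.71], [-2.98, 2.98]. Speed limits (rad/s): [2.39, 2.39, 3.14, 3.14, 3.14, 3.14].

### API

Orientations are given as a unit quaternion [w, x, y, z].
In Python, from workcell import ctrl gives the robot as it stands.
- The arm moves only by the tool servo_tool, never from a script. Its argument "targets" is a list of rows, each a list of 2 entries, a list of its own where there are three numbers: the shift along the tool's x, y, z in mm, then the turn about the tool's z in rad. In form: [[[tx, ty, tz], twist], ...]. A call has 1 to 8 rows; each row is the pose to reach, as a shift and turn from the pose commanded when the call began, along the tool's axes at that moment; what a row does not reach only later rows make up. A row lasts 1/12 s, in which the tool goes at most 41.7 mm and 7.16 degrees, less where a joint would pass 70% of its speed; a pose out of reach is approached as far as the arm can. A call with a gripper value outside its range is refused whole. "gripper" is the finger opening in mm, from 0 to 85.4, set as the call begins (left out, the last holds). The fingers move at their own pace and stop on an object; "newtons" is the grip in N (left out, the last holds). Time passes only in rows, so rows that repeat a pose let the fingers close. It gives the time, the measured TCP pose, the force, the opening and the grip force at its end, in the units of the state.
- ctrl.sense(): the state, without advancing time (a new reading comes with each control period).
- ctrl.grab_frame(name): name is "scene" or "top" or "wrist"; returns (picture, depth): 384x512x3 uint8, blue, green, red; 384x512 float32, m along the optical axis (not along the pixel's ray), 0 where there is no reading.
- ctrl.calibration(name): a dict with "fx", "fy", "cx", "cy" (pixels), "T" (4x4, takes a point from camera to world coordinates). Camera axes: x right, y down, z forward; pixel columns grow to the right and rows downward; lengths in m; the calibration is good to about 2 mm. A picture is of the moment at which its call begins: read the wrist's pose just before it. calibration takes no time and is no camera call; for the wrist camera it gives the pose at the moment of the call.
- ctrl.sign_off(): hands the job in; it is judged then, once.
Trained networks look in the newest picture that a camera, given by its name, has taken for a name from the list of things; names that differ only in an ending like _2 or _b are one class to them, and where a whole thing is asked for, a point or a joint stands for the part that bears it (a point fixed in the world has none). Each returns a list of dicts, best first, with "score" (0 to 1); they miss things now and then, are a little off and sometimes report something else, mostly with a low value. They report only what shows in the picture. A call takes as long as a camera call.
- ctrl.boxes_of(camera, label): "uv" ([column, row] in pixels, amid what is visible of it).
- ctrl.trace(camera, label): "region" (384x512 bool, what is visible of it) and "uv" ([column, row] in pixels, amid what is visible of it).
The state is a dict: "time_s": time; "joint_positions": joint angles; "dq": joint speeds; "joint_efforts": joint torques, N m; "eef_pos": TCP position; "ee_rot": TCP orientation; "contact_force": force on the tool from outside, world axes, zero at the start; "ft_torque": the same for the moment, N m; "opening": opening from 0.0 (shut) to 1.0 (fully open); "grip_force": force on a finger pad.
Only numpy, scipy, OpenCV 4.12 (cv2) and the standard library are available. Lean on these libraries where they do the work, as an engineer would, in place of code of your own. Each camera call takes 0.05 s, during which the arm holds its last target. There are 200 camera calls.

### The job

Clear the squeegee away from in front of the screen arm's rest post: with the fingertips, slide it flat along the bench into its dock, pushing the end nearer the post in behind the post at an angle, then swinging the other end in and pushing it home until the whole length of its holder lies flush against the guard bar, blade under the bar. Push only on the aluminium holder, never on the red blade, do not lift or tip it, and leave everything else on the bench where it is.

Things in the scene. Friction and masses are not known exactly. Their poses are not given: they have to be found in the camera images.
- squeegee: squeegee lying flat: aluminium holder 50 (x) by 300 (y) by 30 (z) mm, 0.35-0.7 kg, red blade along its +x side. Origin: centre of the holder's underside; x from its plain back (x = -25 mm) to its blade shoulder (+25 mm), y along it, z up. Starts on the robot's side of the dock, blade towards the dock, +y end sticking out past the dock's +y cheek. Slides with ordinary friction (1-6 N)
- blade: the red blade, fixed to the squeegee, not to be pushed on: from x = 25 to 47 mm in the squeegee's frame, 290 mm long (ends 5 mm short of each holder end), 8 mm thick, 10.5 to 18.5 mm above the bench. Origin and axes are the squeegee's
- post_end (a point): centre of the squeegee holder's end at squeegee y = -150 mm, 15 mm above its underside: the end that goes behind the post
- free_end (a point): centre of the holder's other end, at squeegee y = +150 mm, 15 mm above its underside
- dock: the squeegee's parking dock, fixed. x from its open mouth (robot's side) inwards, y along it, z up; origin on the bench, mid-mouth. Plywood cheeks 12 mm thick, 45 mm high, from x = 24 to 145 mm, inner faces at y = -170 and +170 mm. Home, the squeegee's origin is at x = 85 mm, y -20 to +20 mm, its axes along the dock's
- post: fixed steel rest post, black rubber cap, 28 mm in diameter, 52 mm high, in the dock's mouth: at dock x = 0, dock y -65 to -95 mm; origin at its centre on the bench, axes along the dock's. The opening between it and the +y cheek (about 220 to 250 mm) is shorter than the squeegee
- tape_roll: white roll of masking tape lying flat, 96 mm across, 25 mm high; origin at the centre of its underside. Leave alone
- spray_can: silver spray can with white cap, standing, 64 mm across, 190 mm high; origin at the centre of its underside. Leave alone
- ink_tub: blue lidded ink tub, standing, 120 mm across, 102 mm high; origin at the centre of its underside. Leave alone
- ink_knife: ink spatula lying on the bench behind the dock; origin on its underside. Leave alone
- guard (a point): middle of the front face of the dock's aluminium guard bar, at dock x = 110 mm, 35 mm up. The bar bridges the cheeks, front face 22 to 48 mm above the bench, top flange 35 mm deep at 48 mm; the blade passes under it, the holder's shoulder stops against its face

How it is judged:
On the way:
1. the squeegee is angled with its post end in behind the post and its free end still out in front of the mouth (x of post_end in the frame of dock above 0.03 m and y of post_end in the frame of post below -0.02 m and x of free_end in the frame of dock below 0.015 m), for 0.1 s.
At the end, for the whole second after the job is handed in: The squeegee lies flat and at rest on the bench inside the dock, its post end behind the post, both ends of the holder's shoulder within 6 mm of the guard bar, blade under the bar (x of each of post_end, free_end in the frame of dock above 0.079 m and y of squeegee in the frame of dock between -0.03 and 0.03 m and y of post_end in the frame of dock below -0.1 m and height (world z) of squeegee below 0.005 m and angle between squeegee's own z axis and vertical below 0.05 rad and linear speed of squeegee below 0.01 m/s); the robot touches nothing.
It fails at once if the squeegee is lifted more than 6 mm or tipped (height (world z) of squeegee above 0.006 m or angle between squeegee's own z axis and vertical above 0.15 rad).
It fails at once if the robot pushes on the blade (more than 2 N) (contact force between any of the fingers, the arm and blade above 2 N).
It fails at once if the tape roll, spray can, ink tub or ink knife is moved more than 10 mm (distance of any of tape_roll, spray_can, ink_tub, ink_knife from where it was at the start of the episode above 0.01 m).
It also fails if it takes over 58 s, if anything falls off the work surface, if the arm or the gripper's body presses on something with over 40 N, if the wrist force passes 120 N, or if a joint passes its speed limit or range.

## Working session

There is one attempt and no reset: what is moved stays moved. The work goes in short steps, Python scripts to look and compute and a tool call to move; the robot and the scene stay as the last step left them, time stands still between calls to the robot, and variables do not carry over. Pictures are saved under pics/ and viewed, at most 10 in all, crops included, and the job is handed in when it is done.

Besides the shell and the picture viewer there is one more tool, called in YAML: its name, and indented under it one key for each argument. servo_tool: Moves the arm, as the interface text tells. Its arguments: {"type":"object","properties":{"targets":{"type":"array","items":{"type":"array"}},"gripper":{"type":"number"},"newtons":{"type":"number"}},"required":["targets"]}

```bash
mkdir -p pics; cat > h.py <<'E'
import numpy as np, cv2
from workcell import ctrl
def pts(cam, mask, d, c=None):
    c=c or ctrl.calibration(cam); v,u=np.nonzero(mask&(d>0)); z=d[v,u]
    P=np.stack([(u-c['cx'])/c['fx']*z,(v-c['cy'])/c['fy']*z,z,np.ones_like(z)])
    return (np.array(c['T'])@P)[:3].T
E
python3 - <<'E'
from h import *
print(ctrl.sense(), ctrl.grip_point_offset)
ims=[]
for c in ("scene","top"):
    im,d=ctrl.grab_frame(c); cv2.imwrite(f'pics/{c}0.png',im)
    np.save(c+'d.npy',d)
    for n in ("squeegee","blade","post","dock","tape_roll","spray_can","ink_tub","ink_knife"):
        r=ctrl.trace(c,n)
        if r:
            m=r[0]['region'];p=pts(c,m,d); np.save(f'{c}_{n}.npy',p)
            print(c,n,round(r[0]['score'],2),np.round(r[0]['uv']),m.sum(),np.round(np.median(p,0),3),np.round(np.percentile(p,2,axis=0),3),np.round(np.percentile(p,98,axis=0),3))
        else: print(c,n,None)
E
```

```text
{'time_s': 0.0, 'joint_positions': array([-1.45710770e+00,  3.59478016e-01,  1.51143178e+00, -4.85574808e-05,
        1.27251827e+00, -1.15070918e-01]), 'dq': array([-0.00071726, -0.00102827, -0.00071919, -0.00102291, -0.00099361,
        0.00157243]), 'joint_efforts': array([ 1.79935920e-03, -5.27623200e+01, -2.78624976e+01, -2.10451676e-04,
        1.31587341e-02, -2.36889974e-05]), 'eef_pos': array([ 0.13597593, -0.58368438,  0.23046991]), 'ee_rot': array([-9.17722107e-04,  9.93464527e-01,  1.14137598e-01, -2.25658560e-05]), 'contact_force': array([-0.2997058 ,  0.68881447, -0.44102983]), 'ft_torque': array([ 0.00469001, -0.01085674, -0.01662326]), 'grip_force': 0.0, 'opening': 1.0033052953855774} 0.0187
scene squeegee 0.81 [302. 184.] 2373 [0.512 0.06  0.027] [ 0.46  -0.088  0.012] [0.558 0.192 0.031]
scene blade 0.67 [292. 189.] 701 [0.534 0.052 0.017] [ 0.504 -0.081  0.011] [0.562 0.172 0.02 ]
scene post 0.71 [223. 178.] 307 [ 0.587 -0.123  0.02 ] [ 0.503 -0.188 -0.002] [ 0.599 -0.109  0.052]
scene dock 0.79 [248. 212.] 2890 [0.708 0.028 0.046] [ 0.616 -0.216  0.001] [0.736 0.1
[... 354 characters left out ...]
5 [208. 258.] 4804 [0.504 0.052 0.03 ] [ 0.455 -0.091  0.016] [0.551 0.19  0.033]
top blade 0.82 [214. 250.] 1371 [0.529 0.055 0.019] [ 0.5   -0.082  0.016] [0.558 0.191 0.022]
top post 0.85 [296. 220.] 271 [ 0.576 -0.124  0.041] [ 0.56  -0.146 -0.001] [ 0.596 -0.109  0.055]
top dock 0.64 [255. 166.] 4074 [ 0.702 -0.041  0.047] [ 0.613 -0.237  0.002] [0.73  0.157 0.051]
top tape_roll 0.73 [361. 262.] 760 [ 0.5   -0.24   0.024] [ 0.457 -0.281  0.003] [ 0.545 -0.19   0.028]
top spray_can 0.81 [387. 200.] 1740 [ 0.61  -0.278  0.18 ] [ 0.584 -0.319  0.017] [ 0.639 -0.265  0.192]
top ink_tub None
top ink_knife 0.96 [236. 142.] 1529 [ 0.77  -0.002  0.004] [ 0.737 -0.203  0.   ] [0.816 0.059 0.021]
```

```bash
python3 - <<'E'
from h import *
c='top'
d=np.load('topd.npy');P=pts(c,np.ones_like(d,bool),d)
# holder top
s=np.load('top_squeegee.npy'); h=s[(s[:,2]>.026)&(s[:,2]<.037)]
print('holder',len(h),cv2.minAreaRect((h[:,:2]*1000).astype(np.float32)))
# dock high plane
k=np.load('top_dock.npy'); 
for lo,hi in ((.041,.0465),(.0465,.056)):
    q=k[(k[:,2]>lo)&(k[:,2]<hi)]; print(lo,len(q),cv2.minAreaRect((q[:,:2]*1000).astype(np.float32)))
# all points at heights 0.04-0.056 in dock area
for n in('top','scene'):
    q=np.load(n+'_post.npy'); q=q[q[:,2]>.046]; print('post',len(q),q.mean(0),q.min(0),q.max(0))
# draw orthographic
img=np.zeros((560,640,3),np.uint8)
for cam in('top',):
    im=cv2.imread('pics/top0.png'); v,u=np.nonzero(d>0)
    col=im[v,u]; Q=P
    x=((Q[:,0]-.4)*1000*1.2).astype(int); y=((.32-Q[:,1])*1000).astype(int)
    x=((.92-Q[:,0])*1000).astype(int)
    ok=(x>=0)&(x<560)&(y>=0)&(y<640)
    for dx in(0,1):
      for dy in (0,1):
        img[np.clip(x[ok]+dx,0,559),np.clip(y[ok]+dy,0,639)]=col[ok]
for i in range(0,560,100): cv2.putText(img,f'{.92-i/1000:.2f}',(0,i+5),0,.4,(0,255,0))
cv2.imwrite('pics/ortho.png',img)
E
```

```text
holder 3315 ((493.4365234375, 47.967498779296875), (49.94099807739258, 299.4878234863281), 9.620464324951172)
0.041 696 ((668.3496704101562, -38.498992919921875), (364.2890319824219, 121.48411560058594), 87.4155502319336)
0.0465 2509 ((668.3644409179688, -38.2220458984375), (363.68695068359375, 119.96641540527344), 87.08637237548828)
post 132 [ 0.57811338 -0.12717734  0.05205575] [ 0.56608331 -0.14159843  0.04632388] [ 0.59162334 -0.11415114  0.05563789]
post 60 [ 0.58269243 -0.12581918  0.05036843] [ 0.56712966 -0.14046647  0.04661096] [ 0.59476863 -0.11416476  0.05328443]
```

View pics/top0.png

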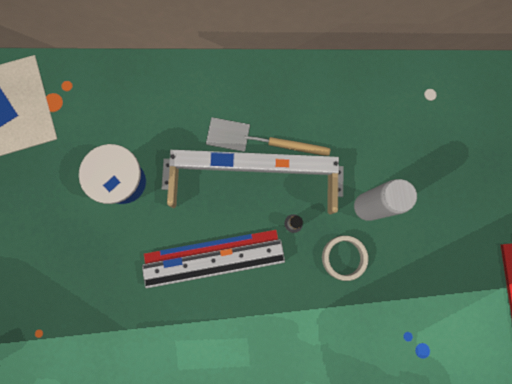

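View pics/ortho.png

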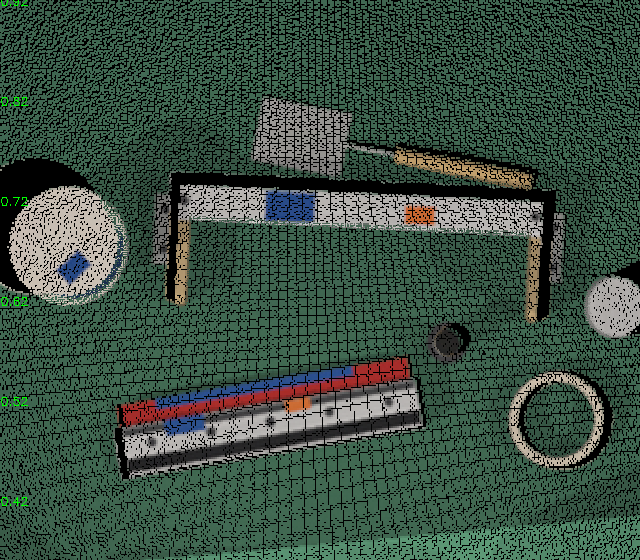

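The top picture shows the squeegee at about (210,258), the post at (294,223), and the dock with its guard bar at (255,160). The tub is at (110,175), the can at (390,200) and the tape at (345,258). Sizes match: holder 50x299, dock 364 long, post at dock x=0 and y≈-93.

```bash
cat >> h.py <<'E'
DO=np.array([584.,-34.3]); DY=np.deg2rad(-2.75)
def R(a): return np.array([[np.cos(a),-np.sin(a)],[np.sin(a),np.cos(a)]])
def tool():
    s=ctrl.sense(); w,x,y,z=s['ee_rot']; p=s['eef_pos']*1000
    return p, np.arctan2(2*x*y+2*w*z,1-2*(y*y+z*z))
def shift(xy,z,yaw):          # world mm/rad -> tool shift, twist
    p,a=tool(); d=R(-a)@(np.asarray(xy)-p[:2])
    return np.round([d[0],-d[1],p[2]-z],1), round(float((a-yaw+np.pi)%(2*np.pi)-np.pi),3)
def look(cam='top'):          # squeegee in dock frame: centre, theta(deg)
    im,d=ctrl.grab_frame(cam); r=ctrl.trace(cam,'squeegee')
    p=pts(cam,r[0]['region'],d); h=p[(p[:,2]>.025)&(p[:,2]<.037)][:,:2]*1000
    (c,sz,a)=cv2.minAreaRect(h.astype(np.float32))
    if sz[0]>sz[1]: a-=90
    a=(a+90)%180-90
    a=np.deg2rad(a); cd=R(-DY)@(np.array(c)-DO); th=a-DY
    pe=cd+150*np.array([np.sin(th),-np.cos(th)]); fe=2*cd-pe
    print('score',round(r[0]['score'],2),'size',np.round(sz),'dock c',np.round(cd),'th',round(np.rad2deg(th),1),'post_end',np.round(pe),'free_end',np.round(fe))
    return cd,th
def at(cd,th,xs,ys,z=4,tw=0.): # shift that brings the TCP to squeegee-frame (xs,ys)
    w=DO+R(DY)@(np.asarray(cd)+R(th)@np.array([xs,ys])); print('world',np.round(w),shift(w,z,th+DY+tw))
E
python3 - <<'E'
from h import *
print(tool()); cd,th=look()
at(cd,th,-60,-30,231); at(cd,th,-60,-30,0)
E
```

```text
(array([ 136.10325748, -584.3455307 ,  231.27955703]), np.float64(0.22885656091440057))
score 0.82 size [ 69. 300.] dock c [-85.  80.] th 12.4 post_end [-53. -67.] free_end [-117.  226.]
world [449.  10.] (array([ 4.392e+02, -5.080e+02,  3.000e-01]), 0.06)
world [449.  10.] (array([ 439.2, -508. ,  231.3]), 0.06)
```

servo_tool:
  targets:
    - [[435,-508,0],0.06]
    - [[435,-508,0],0.06]
    - [[435,-508,0],0.06]
    - [[435,-508,0],0.06]
    - [[435,-508,0],0.06]
    - [[435,-508,0],0.06]
    - [[435,-508,0],0.06]
    - [[435,-508,0],0.06]
  gripper: 85

```text
time_s: 1.67
eef_pos: [0.2903, -0.2868, 0.2315]
ee_rot: [0.0, 0.996, 0.084, 0.0]
contact_force: [0.5, -0.4, -0.2]
opening: 0.997
grip_force: 0.0
```

```bash
sed -i 's/p\[:,2\]>.025)/p[:,2]>.0265)/' h.py; python3 - <<'E'
from h import *
print(tool()); cd,th=look()
at(cd,th,-60,-30,120); at(cd,th,-60,-30,2)
E
```

```text
(array([ 290.26167251, -286.84340973,  231.51965585]), np.float64(0.1681106808457435))
score 0.56 size [ 50. 298.] dock c [-94.  78.] th 12.3 post_end [-62. -69.] free_end [-126.  224.]
world [439.   8.] (array([ 196.6, -261.1,  111.1]), 0.007)
world [439.   8.] (array([ 196.6, -261.1,  229.1]), 0.007)
```

servo_tool:
  targets:
    - [[197,-261,0],0.01]
    - [[197,-261,0],0.01]
    - [[197,-261,0],0.01]
    - [[197,-261,0],0.01]
    - [[197,-261,60],0.01]
    - [[197,-261,100],0.01]
    - [[197,-261,130],0.01]
    - [[197,-261,150],0.01]

```text
time_s: 2.43
eef_pos: [0.4271, -0.0273, 0.129]
ee_rot: [0.001, 0.997, 0.08, 0.002]
contact_force: [0.3, -0.9, -0.3]
opening: 0.996
grip_force: 0.0
```

```bash
python3 - <<'E'
from h import *
print(tool()); cd,th=np.array([-94,78.]),np.deg2rad(12.3)
at(cd,th,-58,-30,2)
E
```

```text
(array([427.11545207, -27.34171076, 128.98257059]), np.float64(0.15985402216580705))
world [442.   9.] (array([ 20.1, -33.5, 127. ]), -0.007)
```

servo_tool:
  targets:
    - [[0,0,0],0]
    - [[0,0,0],0]
    - [[0,0,0],0]

```text
time_s: 2.68
eef_pos: [0.4248, -0.0291, 0.129]
ee_rot: [0.0, 0.997, 0.08, -0.0]
contact_force: [0.8, -0.9, 0.0]
opening: 0.994
grip_force: 0.0
```

```bash
python3 - <<'E'
from h import *
print(tool()); cd,th=np.array([-94,78.]),np.deg2rad(12.3)
at(cd,th,-58,-30,2)
E
```

```text
(array([424.77472783, -29.11046914, 129.02197254]), np.float64(0.15940247889558987))
world [442.   9.] (array([ 22.7, -34.9, 127. ]), -0.007)
```

servo_tool:
  targets:
    - [[22,-35,35],0]
    - [[22,-35,75],0]
    - [[22,-35,105],0]
    - [[22,-35,120],0]
    - [[22,-35,127],0]
    - [[22,-35,131],0]
    - [[22,-35,131],0]
    - [[22,-35,131],0]

```text
time_s: 3.35
eef_pos: [0.442, 0.0088, -0.0009]
ee_rot: [0.0, 0.997, 0.079, 0.001]
contact_force: [-0.5, -0.7, -0.2]
opening: 0.999
grip_force: 0.0
```

```bash
python3 - <<'E'
from h import *
print(tool()); im,d=ctrl.grab_frame('scene'); cv2.imwrite('pics/s1.png',cv2.resize(im[60:290,100:450],None,fx=2,fy=2))
E
```

```text
(array([442.04332704,   8.75759171,  -0.87408507]), np.float64(0.15771126974676014))
```

View pics/s1.png

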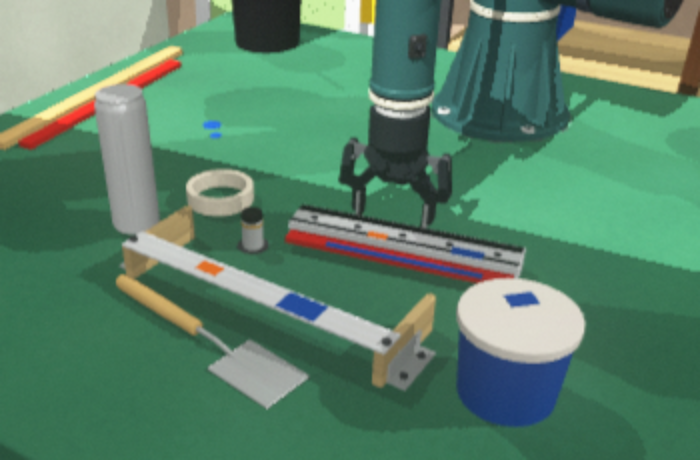

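The picture shows both fingertips down behind the holder's back, near (360,215) and (428,225), clear of everything. I'll start pushing and turning it.

servo_tool:
  targets:
    - [[12,0,0],0]
    - [[20,0,0],0]
    - [[26,0,0],-0.02]
    - [[32,0,0],-0.04]
    - [[38,0,0],-0.06]
    - [[44,1,0],-0.08]
    - [[50,1,0],-0.1]
    - [[50,1,0],-0.1]

```text
time_s: 4.07
eef_pos: [0.4922, 0.0165, -0.0022]
ee_rot: [0.0, 0.992, 0.13, 0.001]
contact_force: [-0.7, 0.2, 0.2]
opening: 0.998
grip_force: 0.0
```

```bash
python3 - <<'E'
from h import *
print(tool(),ctrl.sense()['contact_force']); cd,th=look()
at([-29,95],np.deg2rad(25),-36,-30,-1)
E
```

```text
(array([492.19200155,  16.52302758,  -2.17435266]), np.float64(0.2605418127472874)) [-0.70836822  0.24679955  0.17942673]
score 0.83 size [ 50. 299.] dock c [-69.  86.] th 17.9 post_end [-23. -57.] free_end [-115.  229.]
world [538.  21.] (array([45.7,  7.9, -1.2]), -0.13)
```

servo_tool:
  targets:
    - [[7,0,0],-0.02]
    - [[14,1,0],-0.04]
    - [[21,2,0],-0.06]
    - [[28,3,0],-0.08]
    - [[34,4,0],-0.1]
    - [[40,5,0],-0.12]
    - [[46,6,0],-0.13]
    - [[46,6,0],-0.13]

```text
time_s: 4.83
eef_pos: [0.5383, 0.0225, -0.002]
ee_rot: [0.0, 0.981, 0.194, 0.001]
contact_force: [0.3, 0.3, 0.4]
opening: 0.996
grip_force: 0.0
```

```bash
python3 - <<'E'
from h import *
print(tool()); cd,th=look()
print('post in squeegee', R(-th)@(np.array([0,-93])-cd),'cheek',R(-th)@(np.array([24,170])-cd))
E
```

```text
(array([538.3437495 ,  22.47535395,  -2.03190901]), np.float64(0.3896851436589643))
score 0.81 size [ 49. 300.] dock c [-28.  96.] th 25.3 post_end [ 37. -39.] free_end [-92. 232.]
post in squeegee [ -56.15471929 -182.8595315 ] cheek [78.10319598 44.5603713 ]
```

servo_tool:
  targets:
    - [[-20,0,0],0]
    - [[-25,0,-30],-0.1]
    - [[-25,0,-65],-0.22]
    - [[-25,0,-75],-0.34]
    - [[-25,0,-75],-0.46]
    - [[-25,0,-75],-0.58]
    - [[-25,0,-75],-0.58]
  gripper: 15

```text
time_s: 5.52
eef_pos: [0.5135, 0.0129, 0.0735]
ee_rot: [0.0, 0.884, 0.467, 0.001]
contact_force: [0.5, 0.2, -0.1]
opening: 0.172
grip_force: 0.0
```

```bash
python3 - <<'E'
from h import *
print(tool()); cd,th=look()
at(cd,th,-4,187,73,np.pi/2)
E
```

```text
(array([513.50015802,  12.91604495,  73.50349192]), np.float64(0.9727560607088159))
score 0.86 size [ 50. 300.] dock c [-28.  96.] th 25.2 post_end [ 36. -39.] free_end [-92. 232.]
world [486. 235.] (array([ 1.666e+02, -1.487e+02, -1.000e-01]), -0.998)
```

servo_tool:
  targets:
    - [[28,-25,0],-0.12]
    - [[56,-50,0],-0.24]
    - [[84,-74,0],-0.36]
    - [[112,-99,0],-0.48]
    - [[140,-124,0],-0.6]
    - [[167,-149,0],-0.72]
    - [[167,-149,0],-0.84]
    - [[167,-149,0],-0.96]

```text
time_s: 6.28
eef_pos: [0.4842, 0.2374, 0.0724]
ee_rot: [-0.0, 0.567, 0.823, 0.0]
contact_force: [1.0, -0.7, -0.9]
opening: 0.173
grip_force: 0.0
```

servo_tool:
  targets:
    - [[0,0,20],-0.03]
    - [[0,0,45],-0.03]
    - [[0,0,60],-0.03]
    - [[0,0,65],-0.03]
    - [[0,0,65],-0.03]

```text
time_s: 6.7
eef_pos: [0.4835, 0.2345, 0.0063]
ee_rot: [-0.001, 0.559, 0.83, -0.001]
contact_force: [-0.7, 0.4, 0.1]
opening: 0.178
grip_force: 0.0
```

```bash
python3 - <<'E'
from h import *
print(tool(),ctrl.sense()['opening']); cd,th=look()
at(cd,th,-4,187,8,np.pi/2); at(cd,th,-4,151+11-90,8,np.pi/2)
E
```

```text
(array([483.53921098, 234.54935685,   6.33104366]), np.float64(1.956434365089634)) 0.17815641132543
score 0.61 size [ 50. 298.] dock c [-28.  97.] th 25.3 post_end [ 36. -39.] free_end [-92. 233.]
world [485. 235.] (array([-0.2,  0.4,  0. ]), -0.007)
world [530. 129.] (array([-115.2,    1.1,    0. ]), -0.007)
```

servo_tool:
  targets:
    - [[-15,0,0],0]
    - [[-23,0,0],0]
    - [[-31,0,0],0]
    - [[-39,0,0],0]
    - [[-47,0,0],0]
    - [[-55,0,0],0]
    - [[-63,0,0],0]
    - [[-70,0,0],0]

```text
time_s: 7.47
eef_pos: [0.5116, 0.1695, 0.0079]
ee_rot: [-0.0, 0.558, 0.83, 0.0]
contact_force: [-1.5, 4.4, 2.9]
opening: 0.173
grip_force: 1.9
```

```bash
python3 - <<'E'
from h import *
print(tool(),ctrl.sense()['contact_force']); cd,th=look()
print('post', R(-th)@(np.array([0,-93])-cd),'cheek',R(-th)@(np.array([24,170])-cd))
E
```

```text
(array([511.56403718, 169.46864759,   7.9032242 ]), np.float64(1.9584897118517086)) [-1.53325526  4.38225292  2.91949741]
score 0.93 size [ 50. 298.] dock c [-10.  55.] th 25.0 post_end [ 53. -81.] free_end [-74. 191.]
post [ -53.03963893 -138.14843997] cheek [79.87266567 90.06049782]
```

servo_tool:
  targets:
    - [[-8,0,0],0]
    - [[-16,0,0],0]
    - [[-24,0,0],0]
    - [[-32,0,0],0]
    - [[-39,0,0],0]
    - [[-45,0,0],0]
    - [[-51,0,0],0]
    - [[-51,0,0],0]

```text
time_s: 8.23
eef_pos: [0.5315, 0.1217, 0.0078]
ee_rot: [0.0, 0.558, 0.83, 0.0]
contact_force: [0.8, 0.3, -0.1]
opening: 0.176
grip_force: 0.0
```

```bash
python3 - <<'E'
from h import *
print(tool(),ctrl.sense()['contact_force']); cd,th=look()
print('post', R(-th)@(np.array([0,-93])-cd),'cheek',R(-th)@(np.array([24,170])-cd))
E
```

```text
(array([531.45691349, 121.68679425,   7.79477466]), np.float64(1.958105952906839)) [ 0.80430815  0.29379861 -0.14318743]
score 0.6 size [ 50. 285.] dock c [15.  1.] th 24.9 post_end [  78. -135.] free_end [-49. 137.]
post [-52.78009639 -78.82950335] cheek [ 79.91700314 149.50463728]
```

servo_tool:
  targets:
    - [[-4,0,0],0]
    - [[-8,0,0],0]
    - [[-12,0,0],0]
    - [[-12,0,0],0]
    - [[10,0,0],0]
    - [[30,0,0],0]
    - [[40,0,-30],0.1]
    - [[40,0,-65],0.2]

```text
time_s: 9.0
eef_pos: [0.512, 0.1609, 0.0711]
ee_rot: [-0.002, 0.639, 0.769, -0.003]
contact_force: [0.2, -0.3, -0.7]
opening: 0.18
grip_force: 0.0
```

```bash
python3 - <<'E'
from h import *
print(tool(),ctrl.sense()['contact_force']); cd,th=look()
im,d=ctrl.grab_frame('top'); cv2.imwrite('pics/t2.png',cv2.resize(im[110:310,100:420],None,fx=2.4,fy=2.4))
print('post', R(-th)@(np.array([0,-93])-cd),'cheek',R(-th)@(np.array([24,170])-cd))
at(cd,th,-70,75,73)
E
```

```text
(array([512.01951186, 160.89727843,  71.14415997]), np.float64(1.7559179503660896)) [ 0.15829396 -0.29190082 -0.74076277]
score 0.78 size [ 50. 299.] dock c [16. -3.] th 25.0 post_end [  80. -139.] free_end [-47. 133.]
post [-52.89375865 -75.05927675] cheek [ 79.82250287 153.26372676]
world [507.   5.] (array([-150.4,  -40.1,    2.3]), 1.372)
```

View pics/t2.png

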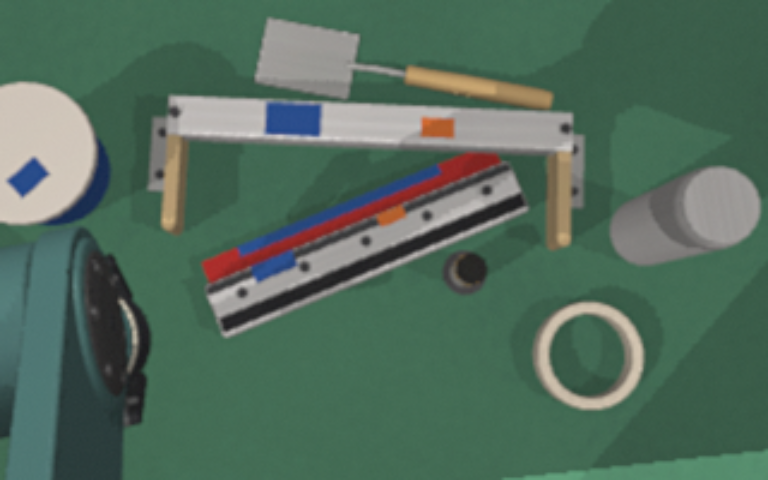

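The picture shows the squeegee angled with its post end behind the post, which is at (467,270). The free end is outside the mouth at (225,310), so the waypoint is met. Next I swing the free end in.

servo_tool:
  targets:
    - [[-22,-4,0],0.12]
    - [[-44,-9,0],0.24]
    - [[-66,-13,0],0.36]
    - [[-88,-18,0],0.48]
    - [[-110,-22,0],0.6]
    - [[-132,-26,0],0.72]
    - [[-154,-31,0],0.84]
    - [[-175,-35,0],0.96]
  gripper: 85

```text
time_s: 9.82
eef_pos: [0.5129, -0.02, 0.0717]
ee_rot: [-0.0, 0.922, 0.387, -0.001]
contact_force: [0.4, -0.6, -0.6]
opening: 0.995
grip_force: 0.0
```

servo_tool:
  targets:
    - [[0,0,0],0.12]
    - [[0,0,0],0.24]
    - [[0,0,0],0.36]
    - [[0,0,0],0.41]
    - [[0,0,0],0.41]

```text
time_s: 10.23
eef_pos: [0.5131, -0.0189, 0.0718]
ee_rot: [-0.0, 0.981, 0.193, -0.001]
contact_force: [-0.7, 0.1, -0.4]
opening: 0.995
grip_force: 0.0
```

```bash
python3 - <<'E'
from h import *
cd,th=np.array([16,-3.]),np.deg2rad(25)
print(tool()); at(cd,th,-66,50,-1)
E
```

```text
(array([513.08101066, -18.91744711,  71.78067658]), np.float64(0.38749617795907465))
world [520. -17.] (array([ 7. ,  0.6, 72.8]), -0.001)
```

servo_tool:
  targets:
    - [[0,0,30],0]
    - [[0,0,55],0]
    - [[0,0,68],0]
    - [[0,0,73],0]
    - [[0,0,73],0]

```text
time_s: 10.65
eef_pos: [0.5124, -0.0184, -0.0018]
ee_rot: [-0.001, 0.981, 0.194, -0.002]
contact_force: [-0.5, -0.3, -0.6]
opening: 0.993
grip_force: 0.0
```

```bash
python3 - <<'E'
from h import *
print(tool(),ctrl.sense()['contact_force'])
for t in (25,23,21,19,17,15,13,11,8,5,2):
    th=np.deg2rad(t); pe=np.array([80,-139]); cd=pe+R(th)@np.array([0,150]); at(cd,th,-36,50,-1)
E
```

```text
(array([512.38976407, -18.38393913,  -1.80232132]), np.float64(0.3904677974074825)) [-0.49227337 -0.29952338 -0.6449652 ]
world [548.  -6.] (array([38. ,  1.7, -0.8]), 0.002)
world [554.  -2.] (array([45. ,  0.6, -0.8]), 0.037)
world [560.   2.] (array([52.1, -0.3, -0.8]), 0.072)
world [567.   5.] (array([59.1, -0.9, -0.8]), 0.107)
world [573.   8.] (array([66.2, -1.3, -0.8]), 0.142)
world [580.  11.] (array([73.3, -1.4, -0.8]), 0.177)
world [586.  13.] (array([80.4, -1.3, -0.8]), 0.212)
world [593.  16.] (array([87.5, -0.9, -0.8]), 0.246)
world [603.  19.] (array([98.1,  0.1, -0.8]), 0.299)
world [613.  21.] (array([108.6,   1.6,  -0.8]), 0.351)
world [624.  23.] (array([119. ,   3.7,  -0.8]), 0.404)
```

servo_tool:
  targets:
    - [[18,1,0],0]
    - [[32,2,0],0]
    - [[38,2,0],0]
    - [[45,1,0],0.04]
    - [[52,0,0],0.07]
    - [[59,-1,0],0.11]
    - [[66,-1,0],0.14]
    - [[73,-1,0],0.18]

```text
time_s: 11.32
eef_pos: [0.5798, 0.0103, 0.0004]
ee_rot: [-0.0, 0.995, 0.104, -0.001]
contact_force: [-3.4, 0.2, 2.8]
opening: 0.999
grip_force: 1.3
```

```bash
python3 - <<'E'
from h import *
print(tool(),ctrl.sense()['contact_force']); cd,th=look()
for t in (15,13,11,9,7,5,3):
    th=np.deg2rad(t); pe=np.array([80,-139]); cd=pe+R(th)@np.array([0,150]); at(cd,th,-36,50,-1)
E
```

```text
(array([5.79767151e+02, 1.02729974e+01, 3.87415444e-01]), np.float64(0.2088577281221944)) [-3.43485702  0.18593895  2.84849233]
score 0.78 size [50. 89.] dock c [ 68. -95.] th 14.2 post_end [ 105. -240.] free_end [31. 50.]
world [580.  11.] (array([-1.9, -0.9,  1.5]), -0.004)
world [586.  13.] (array([ 5.1, -2. ,  1.5]), 0.031)
world [593.  16.] (array([12.1, -3. ,  1.5]), 0.066)
world [600.  18.] (array([19.2, -3.6,  1.5]), 0.101)
world [607.  20.] (array([26.2, -4.1,  1.5]), 0.135)
world [613.  21.] (array([33.3, -4.2,  1.5]), 0.17)
world [620.  23.] (array([40.4, -4.2,  1.5]), 0.205)
```

servo_tool:
  targets:
    - [[6,-1,0],0.03]
    - [[13,-2,0],0.07]
    - [[20,-3,0],0.1]
    - [[27,-4,0],0.14]
    - [[32,-4,0],0.165]
    - [[36,-4,0],0.185]
    - [[40,-4,0],0.205]
    - [[40,-4,0],0.205]

```text
time_s: 12.08
eef_pos: [0.6196, 0.0223, -0.0]
ee_rot: [-0.0, 1.0, 0.002, 0.0]
contact_force: [-1.1, 0.8, 0.5]
opening: 0.994
grip_force: 0.4
```

```bash
python3 - <<'E'
from h import *
print(tool(),ctrl.sense()['contact_force'])
for c in ('scene','top'):
    try: look(c)
    except Exception as e: print(e)
im,d=ctrl.grab_frame('scene'); cv2.imwrite('pics/s3.png',cv2.resize(im[60:290,100:450],None,fx=2.2,fy=2.2))
E
```

```text
(array([ 6.19618668e+02,  2.23472129e+01, -2.85764908e-02]), np.float64(0.003401457159389131)) [-1.09631849  0.81781044  0.48763053]
score 0.64 size [ 46. 295.] dock c [72. 12.] th 2.8 post_end [  79. -137.] free_end [ 64. 162.]
score 0.83 size [106.  49.] dock c [ 76. -84.] th 2.6 post_end [  83. -234.] free_end [69. 65.]
```

View pics/s3.png

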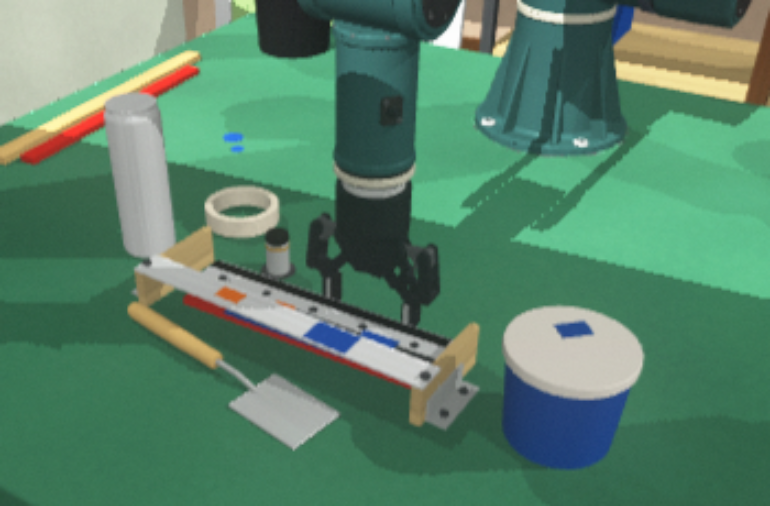

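The picture shows the squeegee almost parallel inside the dock, blade going under the bar, fingers behind the holder near (330,290) and (410,310). About 6 mm at the post end and 20 mm at the free end are left.

servo_tool:
  targets:
    - [[3,0,0],0.015]
    - [[6,0,0],0.03]
    - [[9,0,0],0.045]
    - [[12,0,0],0.051]
    - [[14,0,0],0.051]
    - [[14,0,0],0.051]

```text
time_s: 12.83
eef_pos: [0.634, 0.0223, -0.0003]
ee_rot: [0.0, 1.0, -0.024, 0.0]
contact_force: [0.1, -0.6, -0.5]
opening: 0.993
grip_force: 0.5
```

```bash
python3 - <<'E'
from h import *
p,a=tool(); print(p,a,ctrl.sense()['contact_force'],'dock',R(-DY)@(p[:2]-DO)); look('scene')
E
```

```text
[ 6.34006444e+02  2.22877132e+01 -3.18797221e-01] -0.0472568389742615 [ 0.07448146 -0.56316945 -0.53440264] dock [47.23388321 58.92176166]
score 0.81 size [299.  31.] dock c [75. 11.] th 0.3 post_end [  76. -139.] free_end [ 74. 161.]
```

servo_tool:
  targets:
    - [[-12,5,0],0]
    - [[-12,35,0],0]
    - [[-12,54,0],0]
    - [[-8,54,0],0]
    - [[-4,54,0],0]
    - [[0,54,0],0]
    - [[3,54,0],0]
    - [[3,54,0],0]

```text
time_s: 13.6
eef_pos: [0.6314, -0.0309, -0.0007]
ee_rot: [-0.0, 1.0, -0.023, -0.003]
contact_force: [-5.7, -2.5, 3.4]
opening: 0.996
grip_force: 3.1
```

servo_tool:
  targets:
    - [[1,0,0],0]
    - [[2,0,0],0]
    - [[3,0,0],0]
    - [[3,0,0],0]

```text
time_s: 13.93
eef_pos: [0.6313, -0.0306, -0.001]
ee_rot: [-0.0, 1.0, -0.023, -0.005]
contact_force: [-13.5, -2.3, 9.4]
opening: 0.994
grip_force: 6.3
```

servo_tool:
  targets:
    - [[-15,0,0],0]
    - [[-30,0,0],0]
    - [[-35,0,-40],0]
    - [[-60,0,-80],0]
    - [[-95,0,-115],0]
    - [[-130,0,-140],0]
    - [[-165,0,-150],0]
    - [[-190,0,-150],0]

```text
time_s: 14.6
eef_pos: [0.4474, -0.0221, 0.1526]
ee_rot: [0.0, 1.0, -0.023, 0.003]
contact_force: [-1.0, -0.2, -0.0]
opening: 0.993
grip_force: 0.0
```

```bash
python3 - <<'E'
from h import *
print(tool()); 
im,d=ctrl.grab_frame('top'); cv2.imwrite('pics/t4.png',cv2.resize(im[110:310,100:420],None,fx=2.4,fy=2.4))
P=pts('top',np.ones_like(d,bool),d); Q=P.copy(); Q[:,:2]=(R(-DY)@(P[:,:2]*1000-DO).T).T
# holder back edge and bar front edge by stations
for y in range(-130,161,20):
    q=Q[abs(Q[:,1]-y)<8]; h=q[(q[:,2]>.025)&(q[:,2]<.036)&(q[:,0]>30)&(q[:,0]<115)]; b=q[(q[:,2]>.044)&(q[:,2]<.06)&(q[:,0]>80)]
    print(y,len(h),np.round(np.percentile(h[:,0],[2,98])),np.round(np.percentile(b[:,0],[1,99])))
h=Q[(Q[:,2]>.025)&(Q[:,2]<.036)&(Q[:,0]>40)&(Q[:,0]<112)&(abs(Q[:,1])<169)]; print(np.percentile(h[:,1],[1,99]),np.median(h[:,2]))
E
```

```text
(array([447.40476777, -22.12135169, 152.58464968]), np.float64(-0.04560720690824109))
-130 169 [ 59. 109.] [109. 143.]
-110 178 [ 59. 109.] [109. 144.]
-90 170 [ 60. 109.] [109. 143.]
-70 176 [ 59. 109.] [109. 144.]
-50 174 [ 60. 109.] [109. 144.]
-30 170 [ 60. 109.] [109. 143.]
-10 169 [ 59. 109.] [109. 144.]
10 167 [ 60. 109.] [109. 143.]
30 172 [ 60. 109.] [109. 143.]
50 170 [ 60. 109.] [109. 143.]
70 168 [ 60. 109.] [109. 143.]
90 171 [ 59. 109.] [109. 144.]
110 168 [ 60. 109.] [110. 143.]
130 169 [ 60. 109.] [109. 143.]
150 173 [ 59. 109.] [109. 144.]
[-137.14880276  158.14401607] 0.030545789020179515
```

View pics/t4.png

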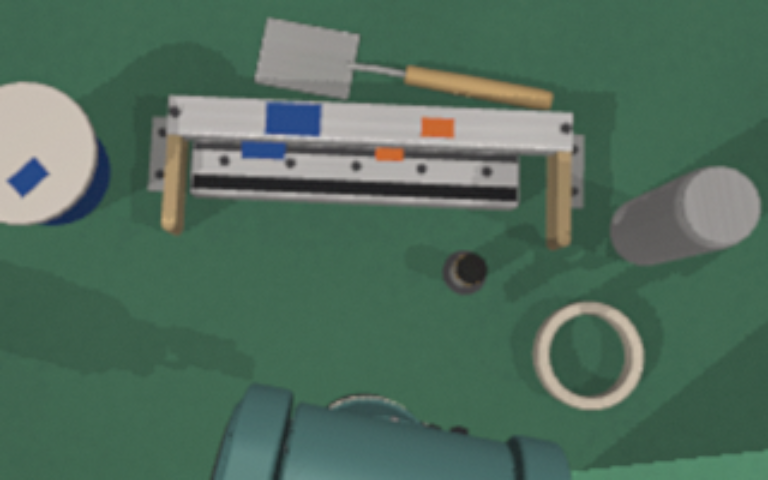

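The picture shows the holder flush along the whole bar (back edge at dock x≈60, front against 110), centred at y≈11, with the blade hidden under the bar. The other things are where they were and the arm is clear.

```bash
python3 -c "
from workcell import ctrl
print(ctrl.sign_off())"
```

```text
the job is handed in; nothing more can be done
None
```

The squeegee is docked behind the post with its holder flush along the whole guard bar and the blade under it, nothing else on the bench appears to have moved, and the job was handed in at about 15 s with no verdict returned.

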